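# Release the latched basket with a dowel

### The arm

A 6-joint arm with a two-finger parallel gripper is mounted at the origin on the work surface. World frame = base frame: x ahead of the robot, y to its left, z up, the work surface at z = 0. Lengths are in m, angles in rad, forces in N, time in s.
With the tool pointing down it reaches from about 0.375 to 0.9 m from the base axis. Payload 3.1 kg.
Tool frame: the origin (TCP) lies on the centre line of the jaws, within the pads' length; the fingertips stand 19 mm ahead of it and the grasp point (between the pads) is the TCP; z points along the fingers, y is the direction in which the jaws open and shut (so a half turn about z gives the same grasp; the last joint's range is limited). The gripper opens to 85 mm and grips with 20 to 120 N. Pads are 22 mm wide; open, the fingers measure 114 mm over their backs; the gripper's body (76 mm by 85 mm) begins 54 mm behind the grasp point. The pads swing forward as they close: fully open they stand 13 mm farther back than shut.
Start: joints at [-1.351, 0.527, 1.433, -0, 1.181, -0.178], TCP at [0.243, -0.576, 0.25] pointing down, gripper open.
Joint ranges: [-3.08, 3.08], [-0.75, 2.2], [0.22, 2.44], [-1.43, 4.57], [0, 2.65], [-2.85, 2.85]. Speed limits (rad/s): [2.79, 2.79, 3.14, 3.14, 3.14, 3.14].

### API

Orientations are given as a unit quaternion [x, y, z, w].
In Python, from station import manip, imaging, workorder gives the robot as it stands.
- The arm moves only by the shell command python3 -m creep 'ROWS' [FORCE]. ROWS is a JSON object of lists of equal length, an entry for each row: "claw": the finger opening in cm, from 0 to 8.54; "dp": the shift along the tool's x, y, z in cm, a list of three; "roll": the turn about the tool's z in rad. In form: {"claw": [claw, ...], "dp": [[dx, dy, dz], ...], "roll": [roll, ...]}. A call has 1 to 12 rows; each row is the pose to reach, as a shift and turn from the pose commanded when the call began, along the tool's axes at that moment; what a row does not reach only later rows make up. A row lasts 1/10 s, in which the tool goes at most 50 mm and 8.59 degrees, less where a joint would pass 70% of its speed; a pose out of reach is approached as far as the arm can. A call with a gripper value outside its range is refused whole. The fingers move at their own pace and stop on an object; FORCE is the grip in N (left out, the last holds). Time passes only in rows, so rows that repeat a pose let the fingers close. It gives the time, the measured TCP pose, the force and the opening at its end, in the units of the state.
- manip.sense(): the state, without advancing time (a new reading comes with each control period).
- imaging.snapshot(name): name is "scene" or "top"; returns a dict with "image" (420x560x3 uint8, red, green, blue), "z_map" (420x560 float32, m along the optical axis (not along the pixel's ray), 0 where there is no reading), "vfov" (degrees; the focal length in pixels is half the picture's height over the tangent of half this angle, whatever the lens; pixels are square), "cx", "cy" (the principal point, pixels), "R" (3x3) and "t" (3): a world point X has camera coordinates R X + t. Camera axes: x right, y down, z forward; pixel columns grow to the right and rows downward; lengths in m; the calibration is good to about 2 mm. A picture is of the moment at which its call begins.
- workorder.sign_off(): hands the job in, once; it reports no verdict.
The state is a dict: "t": time; "q": joint angles; "qd": joint speeds; "tau": joint torques, N m; "tcp_pos": TCP position; "tool_rot": TCP orientation; "force": force on the tool from outside, world axes, zero at the start; "ft_torque": the same for the moment, N m; "finger_gap": opening from 0.0 (shut) to 1.0 (fully open).
Only numpy, scipy, OpenCV 4.12 (cv2) and the standard library are available. Lean on these libraries where they do the work, as an engineer would, in place of code of your own. Each camera call takes 0.05 s, during which the arm holds its last target.

### The job

The top basket of the cream three-tier basket tower is held shut by a spring catch. Take the thin wooden dowel with the red band from its clay holder, push it down through the round hole in the tower's top to press the red catch until the basket springs open, then put the dowel in the empty blue basket and leave the tower's basket open.

Things in the scene. Friction and masses are not known exactly. Their poses are not given: they have to be found in the camera images.
- dowel: Light-wood dowel, 14 mm thick, 160 mm long, 30 g, foot rounded, red band 15 to 45 mm above its middle. Origin at its middle, z along it. Stands in a 16.5 mm socket, 30 mm deep, of a clay dish 112 mm wide (socket top 36 mm above the table); its foot 6 mm, its middle 86 mm above the table. A like dish holds a dark pestle, 36 mm thick, that does not fit the hole; which is where changes.
- catch: Red spring plate, 38 mm square, seen down the round hole in the tower's top (30 mm wide, 5 mm chamfer), under its centre. Origin: centre of its upper face, 135 mm above the table at rest, 35 mm below the tower's top; z up, x to the tower's front. Slides down: 3 N at rest, 6 N at 9.5 mm where the basket is freed, 8 N at the rigid stop at 20 mm; aim for 14 to 17 mm. Springs back when let go.
- drawer (a joint): How far the tower's top basket is out, in m: 0 shut, 0.06 fully open. Once freed it springs out within a second, away from the robot (+x of the catch), and stays out. Tower: 220 mm front to back, 200 mm wide, flat top 170 mm above the table and 12 mm thick; hole centre 50 mm from the rear edge (nearest the robot), 100 mm from each side.
- blue_basket: Empty blue woven-look plastic basket, open on top, 130 mm (its x) by 180 mm (its y) by 60 mm high, walls and floor 4 mm or so, 0.35 kg, loose on the table. Origin at the centre of its underside, z up. A like orange basket stands beside it; which is where changes.
Mind the look-alikes: they are no part of the job. Of the things like the blue_basket, leave any that is green; of the rest the larger one is meant.

How it is judged:
By the outcome, as a careful person would: the job done as asked, in the order asked, and still so for the second after the job is handed in, with the robot touching nothing.
It also fails if it takes over 45 s, if anything falls off the work surface, if the arm or the gripper's body presses on something with over 40 N, if the wrist force passes 120 N, or if a joint passes its speed limit or range.

## Working session

There is one attempt and no reset: what is moved stays moved. The work goes in short steps, Python scripts to look and compute and a shell command to move; the robot and the scene stay as the last step left them, time stands still between calls to the robot, and variables do not carry over. Pictures are saved under pics/ and viewed, and the job is handed in when it is done.

```bash
mkdir -p pics; ls; cat > h.py <<'E'
import numpy as np,cv2
from station import manip,imaging,workorder
def snap(n,f=None):
    s=imaging.snapshot(n)
    if f: cv2.imwrite('pics/'+f,s['image'][:,:,::-1])
    np.savez('last_%s.npz'%n,**s)
    return s
def load(n): return dict(np.load('last_%s.npz'%n))
def foc(s): return s['image'].shape[0]/2/np.tan(np.radians(float(s['vfov']))/2)
def ray(s,u,v):
    f=foc(s);d=np.array([(u-s['cx'])/f,(v-s['cy'])/f,1.0])
    return -s['R'].T@s['t'], s['R'].T@d
def onplane(s,u,v,z):
    o,d=ray(s,u,v);return o+d*(z-o[2])/d[2]
def cloud(s):
    f=foc(s);h,w=s['z_map'].shape;u,v=np.meshgrid(np.arange(w),np.arange(h));Z=s['z_map']
    P=np.stack([(u-s['cx'])/f*Z,(v-s['cy'])/f*Z,Z],-1)
    return (P-s['t'])@s['R']
def proj(s,X):
    c=s['R']@np.array(X)+s['t'];f=foc(s);return c[0]/c[2]*f+s['cx'],c[1]/c[2]*f+s['cy']
E
python3 - <<'E'
from h import *
for n in('scene','top'):
    s=snap(n,n+'0.png');print(n,s['vfov'],s['cx'],s['cy'],-s['R'].T@s['t'],s['R'][2])
print(manip.sense())
E
```

```text
pics
scene 49.11399243493864 283.21228201691673 207.95352631267 [0.99799254 0.42664343 0.84888266] [-0.58652744 -0.39381164 -0.70774144]
top 51.146920318373105 270.8161004984365 206.05523566938982 [0.31306235 0.0312656  1.24878901] [ 0.08306008 -0.01573037 -0.99642038]
{'t': 0.1, 'q': array([-1.35050608e+00,  5.28389959e-01,  1.43378316e+00,  4.92710184e-06,
        1.18141545e+00, -1.78504081e-01]), 'qd': array([-0.00072947, -0.00158073, -0.00110974, -0.00114266, -0.00049381,
        0.00011075]), 'tau': array([-6.41978422e-04, -4.43305957e+01, -1.78586018e+01, -3.03326615e-04,
        3.85988955e-03,  3.55275404e-06]), 'tcp_pos': array([ 0.24258162, -0.57533519,  0.24941829]), 'tool_rot': array([ 9.80185862e-01,  1.98077459e-01, -1.85712256e-05, -9.97789253e-04]), 'force': array([-0.49047561,  0.05059055, -0.34342795]), 'ft_torque': array([0.00382884, 0.02500951, 0.03657202]), 'finger_gap': 1.0029243964489882}
```

View pics/scene0.png

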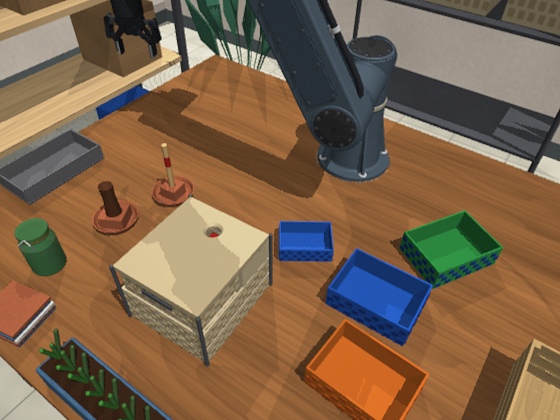

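View pics/top0.png

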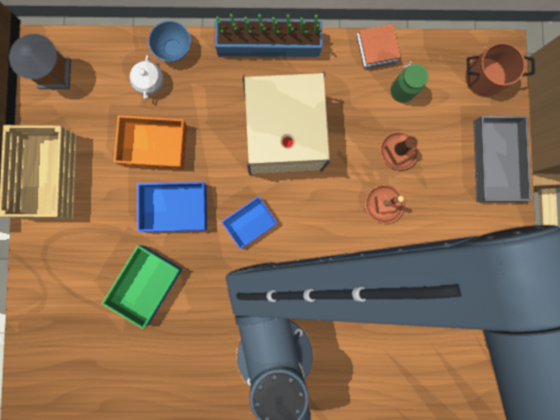

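The candidates are as follows.
- **Blue baskets:** the large one is at top (172,207) / scene (380,295) and the small one at top (250,222). The large one is meant. The green one at (143,287) is to be left, and orange is at (150,142).
- **Dowel or pestle:** the thin, light dowel with the red band is at top (395,203) / scene (168,170). The dark pestle is at top (402,148).

I'll confirm these in a crop and measure.

```bash
python3 - <<'E'
from h import *
a=load('top');b=load('scene')
A=a['image'][80:260,100:440];B=b['image'][120:380,90:500]
i1=cv2.resize(A,(790,418),interpolation=cv2.INTER_CUBIC);cv2.imwrite('pics/c1.png',i1[:,:,::-1])
i2=cv2.resize(b['image'][130:250,80:240],(800,600),interpolation=cv2.INTER_CUBIC);cv2.imwrite('pics/c2.png',i2[:,:,::-1])
for n,s in(('top',a),('scene',b)):
    P=cloud(s);hsv=cv2.cvtColor(s['image'],cv2.COLOR_RGB2HSV)
    m=cv2.inRange(hsv,(105,120,60),(125,255,255));k,l,st,c=cv2.connectedComponentsWithStats(m)
    for i in range(1,k):
        if st[i,4]>300:
            p=P[l==i];t=p[(p[:,2]>.04)&(p[:,2]<.08)]
            if len(t)<20: continue
            r=cv2.minAreaRect((t[:,:2]*1000).astype(np.float32));print(n,'blue',c[i].round(),st[i,4],p[:,2].min().round(3),p[:,2].max().round(3),r)
    # tower top
    q=P.reshape(-1,3);t=q[(abs(q[:,2]-.17)<.006)&(q[:,0]>.3)&(q[:,0]<.9)&(abs(q[:,1])<.25)]
    print(n,'tower',len(t),cv2.minAreaRect((t[:,:2]*1000).astype(np.float32)),np.median(t[:,2]))
    m=cv2.inRange(hsv,(0,170,120),(4,255,255))|cv2.inRange(hsv,(174,170,120),(180,255,255))
    k,l,st,c=cv2.connectedComponentsWithStats(m)
    for i in range(1,k):
        if st[i,4]>8: print(n,'red',c[i],st[i],np.median(P[l==i],0))
E
```

```text
top blue [171. 207.] 3246 -0.006 1.249 ((410.642822265625, 283.854736328125), (130.11328125, 180.03622436523438), 1.6217318773269653)
top blue [249. 222.] 1444 -0.006 1.249 ((369.2207946777344, 72.03687286376953), (88.96354675292969, 121.80491638183594), 34.72496032714844)
top tower 6727 ((624.3319702148438, -22.32604217529297), (229.31227111816406, 209.7968292236328), 3.3294155597686768) 0.16975026788177786
top red [287.43076923 141.8       ] [283 138  10   9  65] [ 0.57204219 -0.02804613  0.13472374]
scene blue [305. 241.] 2066 -0.002 0.849 ((372.1678161621094, 72.25874328613281), (91.83910369873047, 122.46465301513672), 34.190101623535156)
scene blue [378. 295.] 5916 -0.002 0.849 ((414.63946533203125, 284.1538391113281), (133.49429321289062, 182.00830078125), 1.2525804042816162)
scene tower 9805 ((628.1414794921875, -24.61273193359375), (231.71583557128906, 211.34963989257812), 3.4268910884857178) 0.171088166243598
scene red [167.29166667 162.25      ] [165 158   5   9  24] [ 0.42953606 -0.30531144  0.11524115]
scene red [213.17391304 234.73913043] [210 233   8   4  23] [ 0.55673553 -0.04176217  0.13563973]
```

View pics/c1.png

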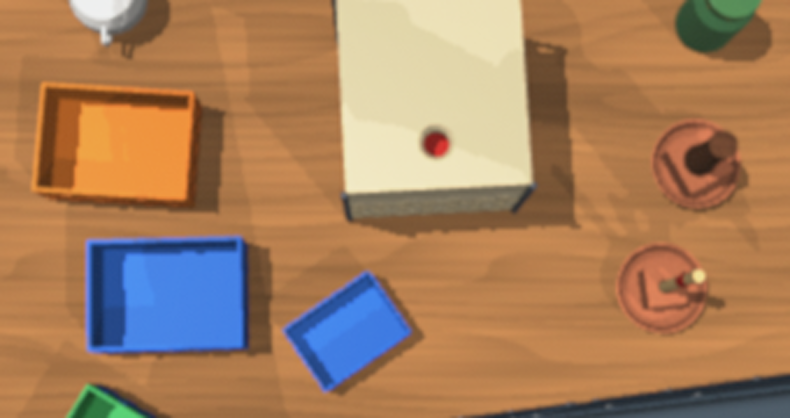

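View pics/c2.png

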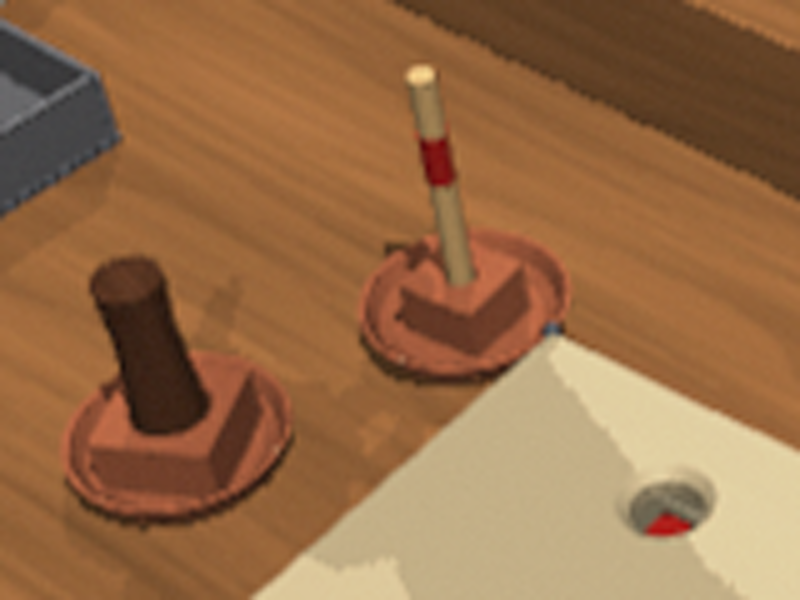

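The crops confirm it: the thin dowel with the red band sits at scene (164–172,145–187), away from the dark pestle. The large blue basket measures 130×180 mm, against 90×122 mm for the small one. Next, the precise dowel, hole and tower points.

```bash
python3 - <<'E'
from h import *
np.set_printoptions(precision=4,suppress=True)
for n,uv in(('top',(400.4,198.8)),('scene',(164.2,145.2))):
    s=load(n);P=cloud(s);img=s['image'];hsv=cv2.cvtColor(img,cv2.COLOR_RGB2HSV)
    print(n,'dowel top ray @.166',onplane(s,*uv,.166))
    q=P.reshape(-1,3)
    # dowel points near
    d0=np.array([.43,-.30])
    near=np.hypot(q[:,0]-d0[0],q[:,1]-d0[1])<.045
    t=q[near&(q[:,2]>.05)&(q[:,2]<.175)];print('dowel pts',len(t))
    for lo,hi in((.05,.08),(.08,.11),(.11,.14),(.14,.163),(.163,.175)):
        w=t[(t[:,2]>lo)&(t[:,2]<hi)]
        if len(w):print(lo,len(w),np.median(w,0),w.min(0),w.max(0))
    sq=q[near&(abs(q[:,2]-.036)<.003)];print('socket block',len(sq),cv2.minAreaRect((sq[:,:2]*1000).astype(np.float32)) if len(sq)>5 else '')
    # hole rim : non-top pixels
    g=(abs(P[...,2]-.17)<.004)&(P[...,0]>.45)&(P[...,0]<.8)&(abs(P[...,1]+.02)<.16)
    g=g.astype(np.uint8)
    cs,_=cv2.findContours(g,cv2.RETR_CCOMP,cv2.CHAIN_APPROX_NONE)
    for c in cs:
        if cv2.contourArea(c)<40: continue
        X=np.array([onplane(s,*p[0],.17)[:2] for p in c])*1000
        r=cv2.minAreaRect(X.astype(np.float32)); (cx,cy),rr=cv2.minEnclosingCircle(X.astype(np.float32))
        print('contour',len(c),r,'circ',cx,cy,rr)
E
```

```text
top dowel top ray @.166 [ 0.4221 -0.3087  0.166 ]
dowel pts 96
0.05 16 [ 0.4206 -0.3024  0.0626] [ 0.4155 -0.307   0.051 ] [ 0.428  -0.3009  0.0767]
0.08 18 [ 0.4196 -0.3023  0.0926] [ 0.4157 -0.3104  0.0816] [ 0.4277 -0.3006  0.1099]
0.11 21 [ 0.4209 -0.3023  0.1241] [ 0.4153 -0.3112  0.1115] [ 0.4289 -0.3     0.1373]
0.14 21 [ 0.4204 -0.3032  0.1521] [ 0.4156 -0.3117  0.1414] [ 0.428  -0.3006  0.1617]
0.163 20 [ 0.4218 -0.3078  0.1655] [ 0.4164 -0.3134  0.1634] [ 0.4294 -0.301   0.169 ]
socket block 175 ((422.76934814453125, -307.78631591796875), (45.880126953125, 47.22761154174805), 7.669308662414551)
contour 356 ((624.8773193359375, -22.845199584960938), (229.04612731933594, 209.74755859375), 3.0279974937438965) circ 624.4276733398438 -23.101116180419922 154.5733642578125
contour 44 ((564.412109375, -26.777873992919922), (35.520111083984375, 37.5798454284668), 45.41878890991211) circ 564.8297119140625 -26.355194091796875 19.827709197998047
scene dowel top ray @.166 [ 0.4268 -0.3075  0.166 ]
dowel pts 229
0.05 48 [ 0.429  -0.3056  0.0662] [ 0.4198 -0.3167  0.0514] [ 0.4331 -0.3009  0.08  ]
0.08 54 [ 0.4288 -0.3062  0.0953] [ 0.4195 -0.3164  0.0802] [ 0.4337 -0.3015  0.1098]
0.11 59 [ 0.4289 -0.3059  0.1264] [ 0.4202 -0.3141  0.1104] [ 0.4342 -0.3008  0.1399]
0.14 47 [ 0.4286 -0.3056  0.1537] [ 0.4173 -0.3175  0.1403] [ 0.4336 -0.301   0.1628]
0.163 21 [ 0.4254 -0.309   0.1662] [ 0.418  -0.3159  0.1637] [ 0.4322 -0.3029  0.1694]
socket block 171 ((424.86456298828125, -310.75146484375), (49.85554504394531, 51.318946838378906), 7.36308479309082)
contour 370 ((629.1351928710938, -25.179122924804688), (234.31373596191406, 213.9315643310547), 2.980191469192505) circ 627.6170043945312 -25.351016998291016 155.7481231689453
contour 41 ((570.0619506835938, -26.592784881591797), (33.19007110595703, 33.387081146240234), 75.2396240234375) circ 568.8684692382812 -27.223329544067383 18.285465240478516
```

The hole centre is at about (0.567,-0.0265) and the dowel at about (0.424,-0.308). Both cameras agree on the offset between them. I'll move above the dowel at z 0.25 with the jaws turned along world x (tool yaw 90°).

```bash
python3 -m creep '{"claw":[6,6,6,6,6,6,6,6,6,6,6,6],"dp":[[2.7,-1.8,0],[5.4,-3.5,0],[8.1,-5.3,0],[10.8,-7.1,0],[13.6,-8.8,0],[16.3,-10.6,0],[19,-12.4,0],[21.7,-14.1,0],[24.4,-15.9,0],[27.1,-17.7,0],[27.1,-17.7,0],[27.1,-17.7,0]],"roll":[-0.12,-0.24,-0.36,-0.48,-0.6,-0.72,-0.84,-0.96,-1.08,-1.172,-1.172,-1.172]}' 40
python3 - <<'E'
from h import *
s=manip.sense();print(s['tcp_pos'],s['tool_rot'],s['q'],s['finger_gap'])
a=snap('top','top1.png');b=snap('scene','scene1.png')
cv2.imwrite('pics/c3.png',np.vstack([cv2.resize(a['image'][120:260,330:520],(407,300)),cv2.resize(b['image'][90:230,80:270],(407,300))])[:,:,::-1])
E
```

```text
t: 1.3
tcp_pos: [0.4239, -0.3071, 0.2501]
tool_rot: [0.707, 0.707, -0.0, -0.0]
force: [0.6, 0.0, -0.1]
finger_gap: 0.703
[ 0.42386169 -0.30708004  0.25010738] [ 7.06731321e-01  7.07481986e-01 -2.29613739e-04 -1.64998092e-04] [-8.40403481e-01  3.91746409e-01  1.68573133e+00 -5.45263348e-04
  1.06441898e+00 -8.41200550e-01] 0.7034959988081687
```

View pics/c3.png

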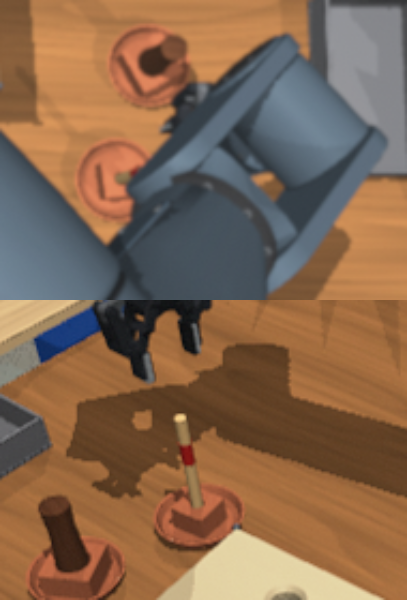

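```bash
python3 - <<'E'
from h import *
b=load('scene')
for X in([.424,-.307,.231],[.424,-.307,.24],[.424,-.307,.166],[.4243,-.308,.166]):print(proj(b,X))
i=cv2.resize(b['image'][80:180,100:230],(780,600),interpolation=cv2.INTER_CUBIC)
cv2.imwrite('pics/c4.png',i[:,:,::-1])
E
```

```text
(np.float64(160.63780491044326), np.float64(122.11800076901982))
(np.float64(159.97918181776228), np.float64(118.83578205844411))
(np.float64(165.16986608158572), np.float64(144.70332481656726))
(np.float64(164.78253001168653), np.float64(144.61333931057678))
```

View pics/c4.png

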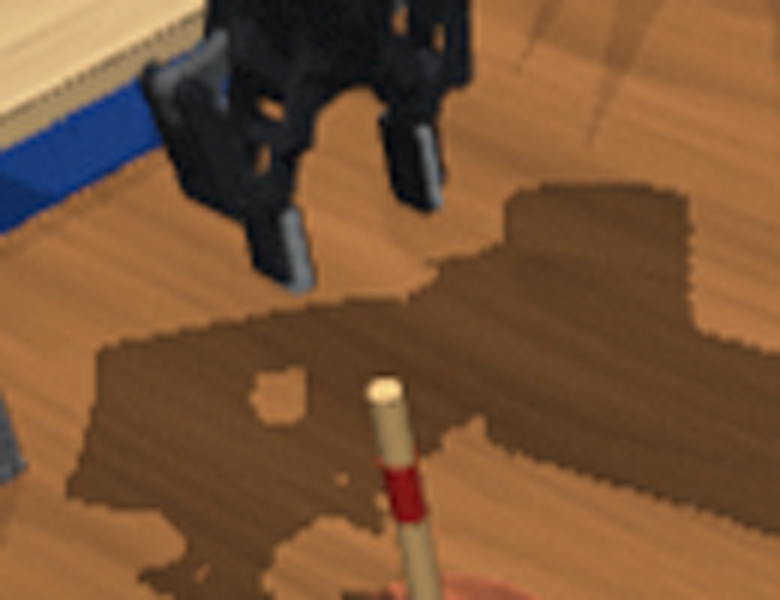

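The view shows the jaw pads straddling the dowel top, at crop (300,285) and (430,200) with the dowel at (385,390). I'll descend to z 0.12.

```bash
python3 -m creep '{"claw":[6,6,6,6,6,6],"dp":[[0,0,3],[0,0,6],[0,0,9],[0,0,11.5],[0,0,13],[0,0,13]],"roll":[0,0,0,0,0,0]}' 40
python3 - <<'E'
from h import *
b=snap('scene')
i=cv2.resize(b['image'][100:200,100:230],(780,600),interpolation=cv2.INTER_CUBIC)
cv2.imwrite('pics/c5.png',i[:,:,::-1])
E
```

```text
t: 2.0
tcp_pos: [0.422, -0.3078, 0.1181]
tool_rot: [0.708, 0.706, 0.0, -0.002]
force: [0.2, 0.6, 0.6]
finger_gap: 0.705
```

View pics/c5.png

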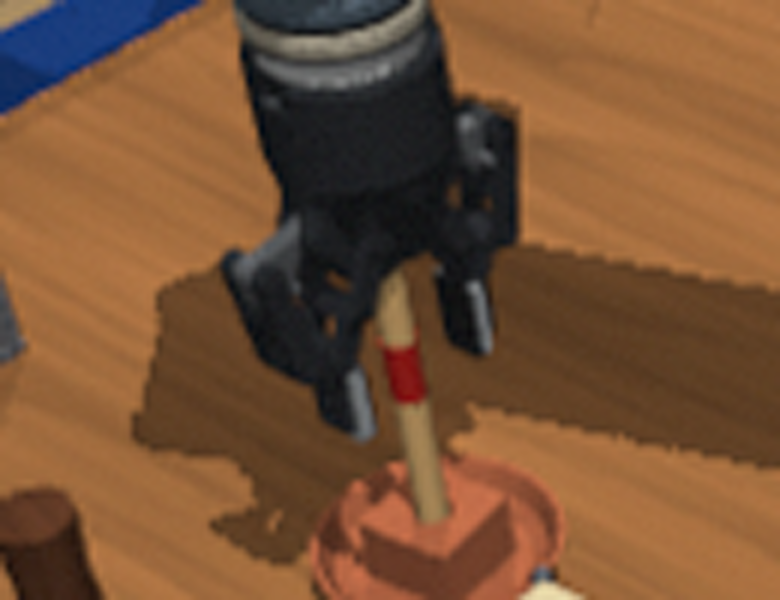

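The pads straddle the red band, with tips at (355,435) and (485,350) and the dowel at (410,390). I'll close, holding the pose.

```bash
python3 -m creep '{"claw":[4,2.5,1,1,1,1,1],"dp":[[0,0,0],[0,0,0],[0,0,0],[0,0,0],[0,0,0],[0,0,0],[0,0,0]],"roll":[0,0,0,0,0,0,0]}' 60; python3 - <<'E'
from h import *
s=manip.sense();print(s['force'],s['ft_torque'],s['tcp_pos'],s['tool_rot'])
E
```

```text
t: 2.75
tcp_pos: [0.4242, -0.3081, 0.1211]
tool_rot: [0.707, 0.707, -0.0, 0.001]
force: [-1.6, 0.2, 6.6]
finger_gap: 0.149
[-1.64792832  0.20489087  6.60433853] [-0.06771414  0.12766837  0.00446817] [ 0.42416858 -0.30807005  0.1210974 ] [ 7.07025637e-01  7.07187284e-01 -1.20932008e-04  9.38011656e-04]
```

```bash
python3 -m creep '{"claw":[1,1,1,1,1,1,1,1,1],"dp":[[0,0,-1],[0,0,-3],[0,0,-6],[0,0,-9],[0,0,-12],[0,0,-15],[0,0,-18],[0,0,-20],[0,0,-20]],"roll":[0,0,0,0,0,0,0,0,0]}' 60
python3 - <<'E'
from h import *
b=snap('scene');a=snap('top')
i=cv2.resize(b['image'][40:240,80:340],(780,600),interpolation=cv2.INTER_CUBIC)
cv2.imwrite('pics/c6.png',i[:,:,::-1])
print(manip.sense()['force'],manip.sense()['tcp_pos'])
E
```

```text
t: 3.65
tcp_pos: [0.4248, -0.3085, 0.3236]
tool_rot: [0.707, 0.707, -0.0, 0.003]
force: [0.6, 0.0, -0.8]
finger_gap: 0.145
[ 0.37585329 -0.21792645 -1.28637936] [ 0.4233678  -0.30706492  0.32014939]
```

View pics/c6.png

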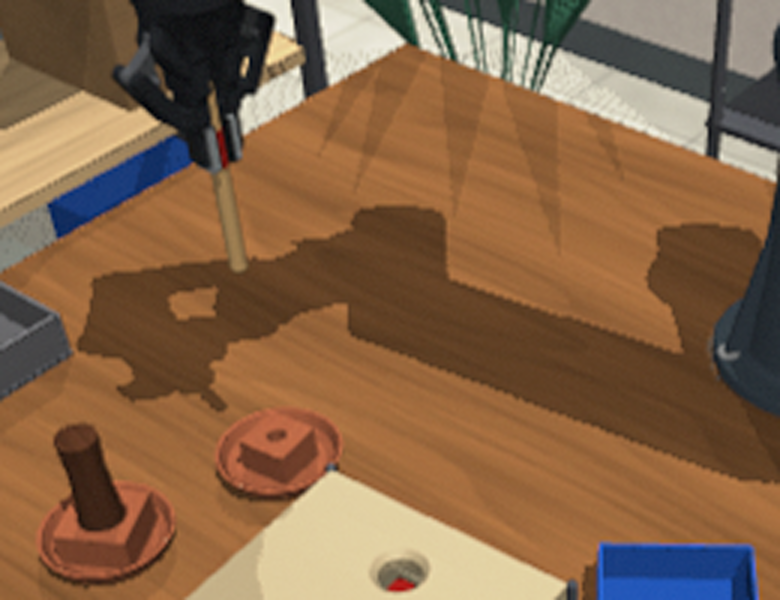

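The dowel is held upright, with its foot at crop (239,268), and its holder stayed put. I'll carry it above the hole.

```bash
python3 -m creep '{"claw":[1,1,1,1,1,1,1,1,1,1,1,1],"dp":[[2,1,0],[5,2.5,0],[8,4.1,0],[11,5.6,0],[14,7.1,0],[17,8.6,0],[20,10.2,0],[23,11.7,0],[26,13.2,0],[28.1,14.3,0],[28.1,14.3,0],[28.1,14.3,0]],"roll":[0,0,0,0,0,0,0,0,0,0,0,0]}' 60
python3 - <<'E'
from h import *
b=snap('scene');a=snap('top')
i=cv2.resize(b['image'][130:250,140:296],(780,600),interpolation=cv2.INTER_CUBIC)
cv2.imwrite('pics/c7.png',i[:,:,::-1])
i=cv2.resize(a['image'][90:190,230:360],(780,600),interpolation=cv2.INTER_CUBIC)
cv2.imwrite('pics/c8.png',i[:,:,::-1])
p=manip.sense()['tcp_pos'];print(p)
for dz in(.114,.118):print(proj(b,p-[0,0,dz]))
E
```

```text
t: 4.95
tcp_pos: [0.5657, -0.0262, 0.3185]
tool_rot: [0.707, 0.708, -0.001, -0.002]
force: [0.2, -0.8, -0.8]
finger_gap: 0.141
[ 0.56582863 -0.02726675  0.31924377]
(np.float64(212.53845087861984), np.float64(217.14002943650593))
(np.float64(212.72072790230737), np.float64(218.56851326127725))
```

View pics/c7.png

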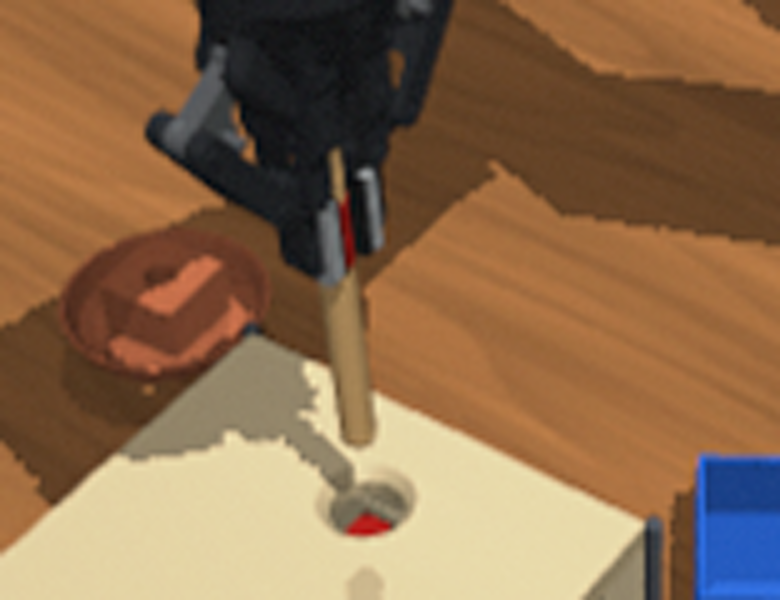

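View pics/c8.png

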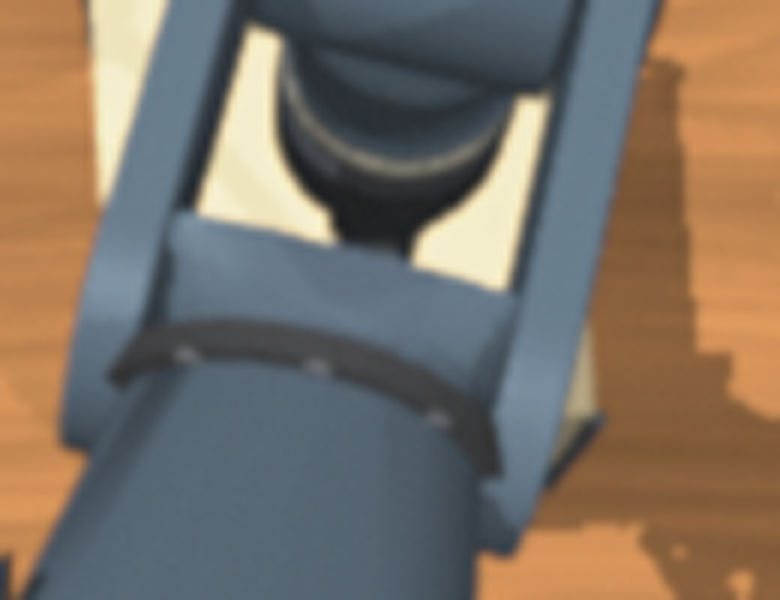

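The foot is at (212,217), predicted (212.5,217). It stands directly over the hole at (213,231). I'll lower it into the hole to just above the catch.

```bash
python3 -m creep '{"claw":[1,1,1,1,1,1],"dp":[[0,0,2],[0,0,3.5],[0,0,5],[0,0,6],[0,0,6.5],[0,0,6.5]],"roll":[0,0,0,0,0,0]}' 60
python3 - <<'E'
from h import *
b=snap('scene')
i=cv2.resize(b['image'][130:250,140:296],(780,600),interpolation=cv2.INTER_CUBIC)
cv2.imwrite('pics/c9.png',i[:,:,::-1])
print(manip.sense()['force'],manip.sense()['tcp_pos'])
E
```

```text
t: 5.65
tcp_pos: [0.5663, -0.0271, 0.2547]
tool_rot: [0.707, 0.707, -0.0, -0.001]
force: [-1.4, 0.3, -0.6]
finger_gap: 0.148
[-0.14801837  0.070841    0.58910725] [ 0.56673315 -0.02701375  0.25537889]
```

View pics/c9.png

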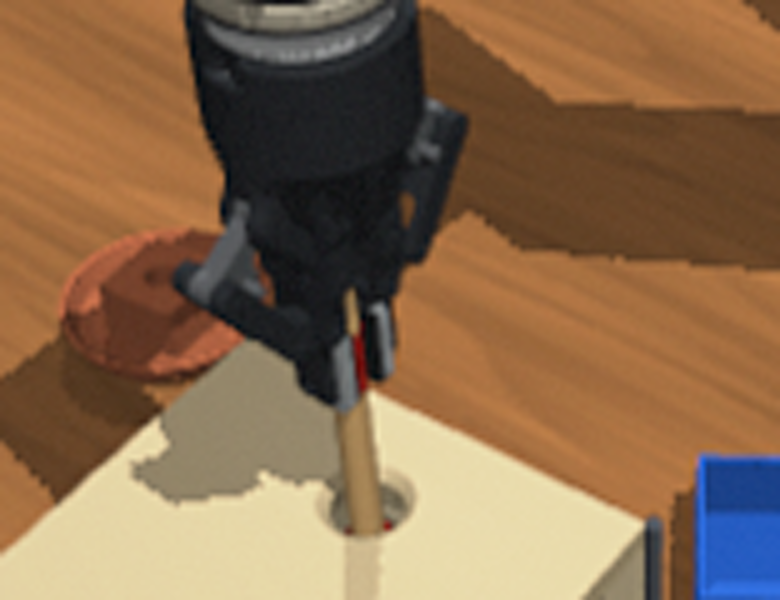

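The dowel is centred in the hole at (363,515) with no contact force. I'll press 2.15 cm further, for a travel of about 15.5 mm.

```bash
python3 -m creep '{"claw":[1,1,1,1,1,1,1,1],"dp":[[0,0,0.6],[0,0,1.1],[0,0,1.6],[0,0,1.9],[0,0,2.15],[0,0,2.15],[0,0,2.15],[0,0,2.15]],"roll":[0,0,0,0,0,0,0,0]}' 60
python3 - <<'E'
from h import *
b=snap('scene','scene2.png')
print(manip.sense()['force'],manip.sense()['tcp_pos'])
E
```

```text
t: 6.5
tcp_pos: [0.5678, -0.0269, 0.2352]
tool_rot: [0.707, 0.707, 0.001, 0.002]
force: [0.3, -0.4, 5.5]
finger_gap: 0.15
[-0.3661787  -1.20887607  6.2304376 ] [ 0.56782696 -0.02686388  0.23522688]
```

View pics/scene2.png

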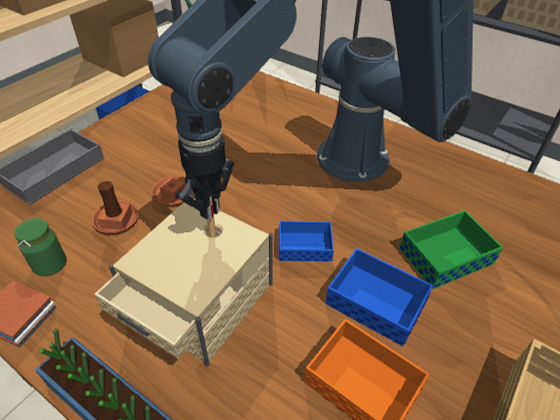

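The top basket has sprung open: the drawer is visible at (150,300), and the force was 6 N. I'll lift out and carry to the large blue basket, with the foot near its −y end.

```bash
python3 -m creep '{"claw":[1,1,1,1,1,1],"dp":[[0,0,-2],[0,0,-4.5],[0,0,-7.5],[0,0,-10],[0,0,-11],[0,0,-11]],"roll":[0,0,0,0,0,0]}' 60
python3 -m creep '{"claw":[1,1,1,1,1,1,1,1,1,1,1,1],"dp":[[2,-1.2,0],[4.7,-2.9,0],[7.4,-4.6,0],[10.1,-6.2,0],[12.8,-7.9,0],[15.5,-9.6,0],[18.2,-11.2,0],[20.9,-12.9,0],[23,-14.2,0],[24.65,-15.25,0],[24.65,-15.25,0],[24.65,-15.25,0]],"roll":[0,0,0,-0.025,-0.025,-0.025,-0.025,-0.025,-0.025,-0.025,-0.025,-0.025]}' 60
python3 - <<'E'
from h import *
b=snap('scene','scene3.png');a=snap('top','top3.png')
p=manip.sense()['tcp_pos'];print(manip.sense()['force'],p)
print(proj(b,p-[0,0,.114]),proj(a,p-[0,0,.114]))
P=cloud(b).reshape(-1,3);im=b['image'].reshape(-1,3)
q=P[(P[:,0]>.5)&(P[:,1]>-.14)&(P[:,1]<.1)&(P[:,2]>.1)&(P[:,2]<.165)];print('drawer max x',np.percentile(q[:,0],99))
E
```

```text
t: 7.15
tcp_pos: [0.5673, -0.0266, 0.3451]
tool_rot: [0.707, 0.707, 0.001, 0.001]
force: [0.7, -0.1, -0.3]
finger_gap: 0.148
t: 8.35
tcp_pos: [0.4137, 0.2198, 0.3426]
tool_rot: [0.698, 0.716, -0.001, -0.0]
force: [1.4, 0.5, -0.2]
finger_gap: 0.148
[-0.3164739   0.52361392 -0.91547601] [0.41446801 0.21925972 0.34308344]
(np.float64(364.54803774634615), np.float64(217.34625872265485)) (np.float64(183.15804816923165), np.float64(198.85671179595428))
drawer max x 0.9152516118146208
```

View pics/scene3.png

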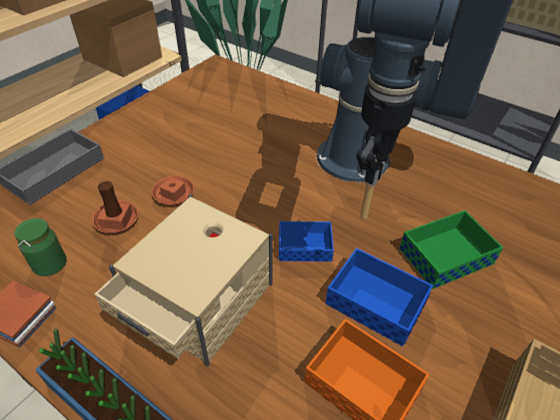

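View pics/top3.png

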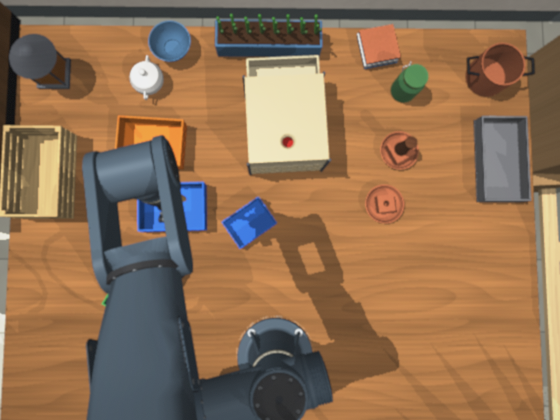

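The drawer stayed open (scene (150,300), top (285,65)). The dowel is upright with its foot at scene (365,218), as predicted. I'll check where it will land.

```bash
python3 - <<'E'
from h import *
b=load('scene');i=b['image'].copy()
i=cv2.resize(i[200:350,300:450],(600,600),interpolation=cv2.INTER_CUBIC)
def dot(X,c):
    u,v=proj(b,X);cv2.circle(i,(int((u-300)*4),int((v-200)*4)),4,c,-1)
dot([.4145,.219,.004],(255,0,0));dot([.4145,.219,.06],(255,255,0));dot([.4115,.319,.004],(0,255,0))
cv2.imwrite('pics/c10.png',i[:,:,::-1])
E
```

```text
(no output)
```

View pics/c10.png

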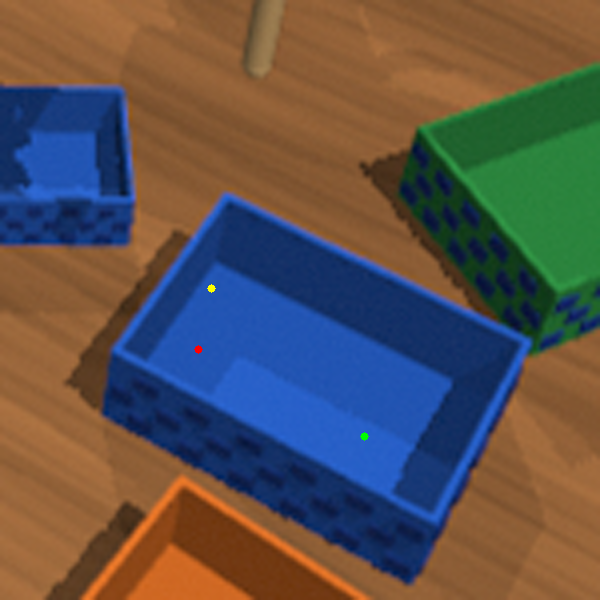

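The red dot, the foot landing point, lies on the floor near the −y end, with clear length towards the green dot. I'll lower to just above the floor.

```bash
python3 -m creep '{"claw":[1,1,1,1,1,1,1,1,1],"dp":[[0,0,3],[0,0,7],[0,0,11],[0,0,15],[0,0,18],[0,0,20],[0,0,21.5],[0,0,21.5],[0,0,21.5]],"roll":[0,0,0,0,0,0,0,0,0]}' 60
python3 -m creep '{"claw":[1,1,1,1,1,1],"dp":[[0,0,0.5],[0,0,1],[0,0,1.2],[0,0,1.2],[0.3,0,1.2],[0.6,0,1.3]],"roll":[0,0,0,0,0,0]}' 20
python3 - <<'E'
from h import *
s=manip.sense();print(s['force'],s['ft_torque'],s['tcp_pos'])
E
```

```text
t: 9.35
tcp_pos: [0.4148, 0.2194, 0.1287]
tool_rot: [0.699, 0.715, -0.0, -0.0]
force: [0.7, 0.3, -1.0]
finger_gap: 0.149
t: 9.95
tcp_pos: [0.4154, 0.2256, 0.1182]
tool_rot: [0.698, 0.716, 0.001, 0.002]
force: [-1.3, -4.1, 25.2]
finger_gap: 0.15
[-1.28255576 -4.09223945 25.23308744] [-1.44308302  0.49571814 -0.06470999] [0.41538611 0.22556866 0.11821583]
```

```bash
python3 -m creep '{"claw":[1,1,1,1,1],"dp":[[0.5,0,0],[1,0,0],[1.5,0,0.1],[2,0,0.2],[2.5,0,0.3]],"roll":[0,0,0,0,0]}' 20
python3 - <<'E'
from h import *
s=manip.sense();print(s['force'],s['ft_torque'],s['tcp_pos'])
b=snap('scene')
i=cv2.resize(b['image'][180:330,290:450],(640,600),interpolation=cv2.INTER_CUBIC)
cv2.imwrite('pics/c11.png',i[:,:,::-1])
E
```

```text
t: 10.45
tcp_pos: [0.4151, 0.2509, 0.1144]
tool_rot: [0.698, 0.716, 0.001, 0.002]
force: [1.1, -1.3, 4.7]
finger_gap: 0.145
[ 1.0680343  -1.32032769  4.74991216] [-0.37310683 -0.46415085  0.08334269] [0.41509399 0.25085018 0.11437652]
```

View pics/c11.png

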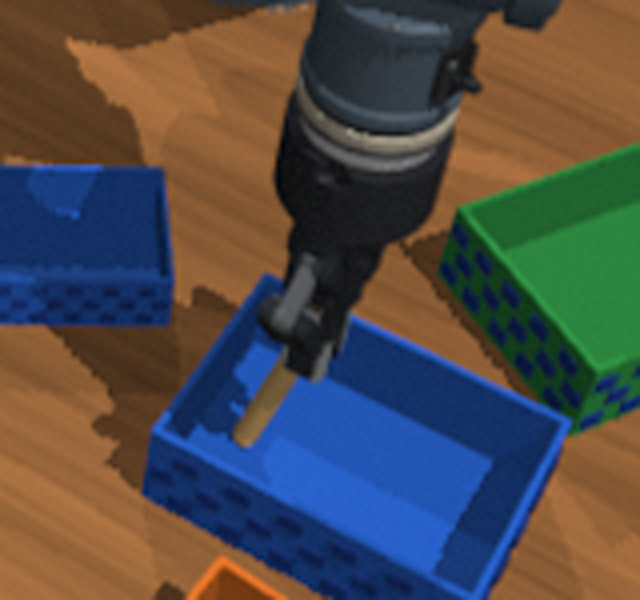

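The dowel has pivoted in the grip, about 16° toward +y, with its foot at crop (242,440). I'll continue along the arc.

```bash
python3 -m creep '{"claw":[1,1,1,1,1,1,1],"dp":[[0.8,0,0.3],[1.7,0,0.7],[2.5,0,1.1],[3.3,0,1.6],[4.1,0,2.2],[4.9,0,2.9],[5.5,0,3.6]],"roll":[0,0,0,0,0,0,0]}' 20
python3 - <<'E'
from h import *
s=manip.sense();print(s['force'],s['ft_torque'],s['tcp_pos'])
b=snap('scene')
i=cv2.resize(b['image'][180:330,290:450],(640,600),interpolation=cv2.INTER_CUBIC)
cv2.imwrite('pics/c12.png',i[:,:,::-1])
E
```

```text
t: 11.2
tcp_pos: [0.4147, 0.3076, 0.0786]
tool_rot: [0.698, 0.716, 0.003, 0.001]
force: [-1.5, 0.2, 8.7]
finger_gap: 0.146
[-1.53630788  0.15902127  8.69790984] [-0.39516584  0.38042002 -0.1538528 ] [0.4146519  0.3076332  0.07855567]
```

View pics/c12.png

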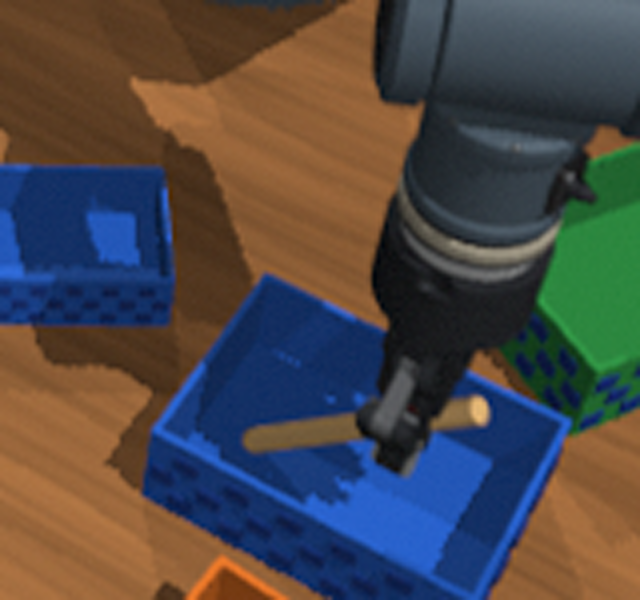

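The tilt is about 50° in line with the basket, but the foot is about 10 mm too far +y to lie flat. I'll shift it back 13 mm, then lower further.

```bash
python3 -m creep '{"claw":[1,1,1,1,1,1,1,1,1,1],"dp":[[0,0,-0.6],[-0.6,0,-0.6],[-1.3,0,-0.6],[-1.3,0,-0.1],[-1.3,0,0.2],[-0.9,0,0.7],[-0.6,0,1.2],[-0.3,0,1.7],[0,0,2.2],[0.2,0,2.5]],"roll":[0,0,0,0,0,0,0,0,0,0]}' 20
python3 - <<'E'
from h import *
s=manip.sense();print(s['force'],s['ft_torque'],s['tcp_pos'])
b=snap('scene')
i=cv2.resize(b['image'][180:330,290:450],(640,600),interpolation=cv2.INTER_CUBIC)
cv2.imwrite('pics/c13.png',i[:,:,::-1])
E
```

```text
t: 12.25
tcp_pos: [0.4138, 0.309, 0.0523]
tool_rot: [0.698, 0.716, 0.002, 0.001]
force: [-1.2, 5.2, 9.0]
finger_gap: 0.151
[-1.2243607   5.17544274  9.03128196] [ 0.35242491  0.16150308 -0.08382293] [0.41380396 0.30898433 0.05233287]
```

View pics/c13.png

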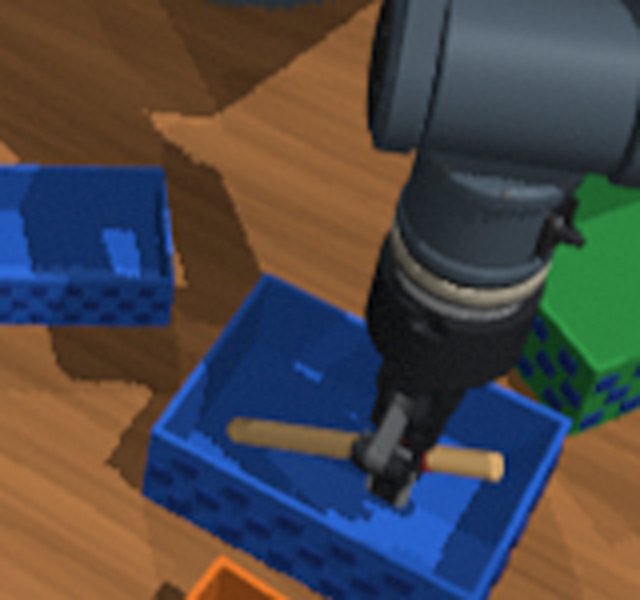

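```bash
python3 -m creep '{"claw":[1,1,1,1,1],"dp":[[0.1,0,0.5],[0.2,0,0.9],[0.3,0,1.3],[0.3,0,1.6],[0.3,0,1.6]],"roll":[0,0,0,0,0]}' 20
python3 - <<'E'
from h import *
s=manip.sense();print(s['force'],s['ft_torque'],s['tcp_pos'])
b=snap('scene')
i=cv2.resize(b['image'][180:330,290:450],(640,600),interpolation=cv2.INTER_CUBIC)
cv2.imwrite('pics/c14.png',i[:,:,::-1])
E
```

```text
t: 12.8
tcp_pos: [0.4133, 0.3115, 0.036]
tool_rot: [0.698, 0.716, 0.002, 0.001]
force: [0.3, 1.9, 5.4]
finger_gap: 0.142
[0.32826742 1.88252498 5.39544162] [-0.01809966 -0.18446952  0.02763766] [0.41327644 0.31150861 0.03599643]
```

View pics/c14.png

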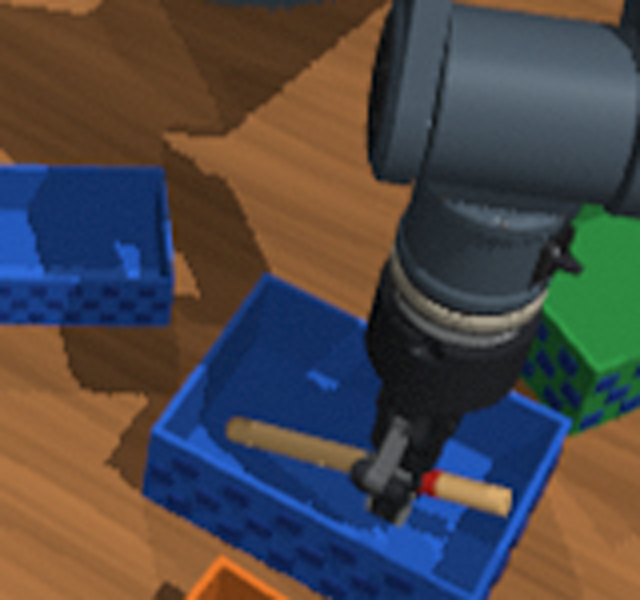

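The dowel is nearly flat and inside the walls. I'll open modestly, to 3.5 cm so the fingers clear the walls, and then rise.

```bash
python3 -m creep '{"claw":[2,2.5,3,3.5,3.5,3.5],"dp":[[0,0,0],[0,0,0],[0,0,0],[0,0,0],[0,0,0],[0,0,0]],"roll":[0,0,0,0,0,0]}' 20
python3 -m creep '{"claw":[3.5,3.5,3.5,3.5,3.5,3.5,3.5,3.5,3.5,3.5],"dp":[[0,0,-1],[0,0,-3],[0,0,-6],[0,0,-9],[0,0,-12],[0,0,-16],[0,0,-20],[0,0,-22],[0,0,-22],[0,0,-22]],"roll":[0,0,0,0,0,0,0,0,0,0]}' 20
python3 - <<'E'
from h import *
b=snap('scene','scene4.png');a=snap('top','top4.png')
P=cloud(b).reshape(-1,3)
h=cv2.cvtColor(b['image'],cv2.COLOR_RGB2HSV).reshape(-1,3)
m=(P[:,0]>.34)&(P[:,0]<.49)&(P[:,1]>.19)&(P[:,1]<.38)&(h[:,0]<35)&(P[:,2]<.07)
p=P[m];print(len(p),p.min(0),p.max(0))
i=cv2.resize(b['image'][210:360,290:450],(640,600),interpolation=cv2.INTER_CUBIC)
cv2.imwrite('pics/c15.png',i[:,:,::-1])
E
```

```text
t: 13.45
tcp_pos: [0.4119, 0.3108, 0.0357]
tool_rot: [0.698, 0.716, -0.0, -0.0]
force: [0.9, -0.1, 0.6]
finger_gap: 0.407
t: 14.45
tcp_pos: [0.4115, 0.3107, 0.2562]
tool_rot: [0.698, 0.716, 0.0, 0.0]
force: [-0.0, -0.0, -1.0]
finger_gap: 0.41
1063 [ 0.34011754  0.19050497 -0.00485028] [0.48996293 0.3799897  0.06346694]
```

View pics/c15.png

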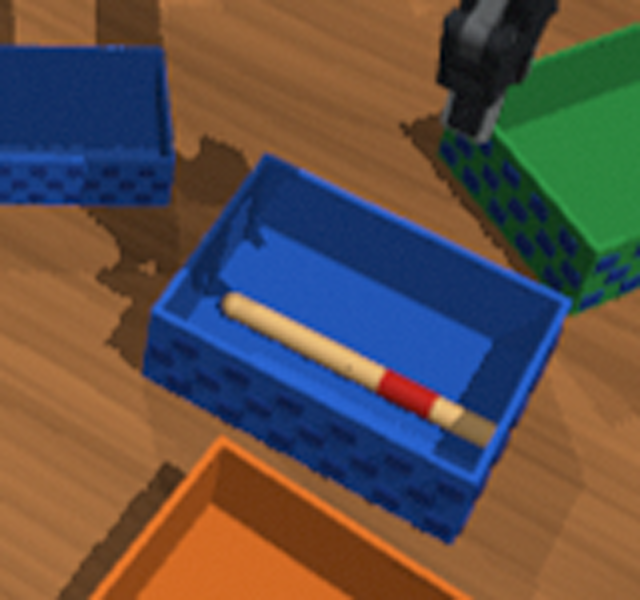

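View pics/scene4.png

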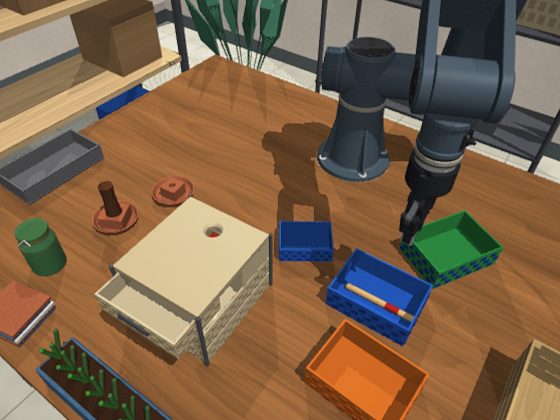

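The dowel lies flat inside the large blue basket at scene (380,300). The tower's top basket is open at (150,300), the gripper is clear at z 0.256, and nothing else moved.

```bash
python3 - <<'E'
from h import *
s=manip.sense();print(s['t'],s['force'],abs(s['qd']).max())
workorder.sign_off()
E
```

```text
14.55 [ 0.83019701 -0.73516032 -0.31786759] 0.016356665219145514
the job is handed in; nothing more can be done
```

I took the red-banded dowel from its clay holder and pressed the catch through the hole, at about 6 N and roughly 15 mm of commanded travel. The tower's top basket sprang open. I then put the dowel in the large blue basket, tilting it against the basket floor so that it lay down inside.

The last pictures show the dowel flat inside the blue basket, the tower's top basket still open, the look-alikes untouched and the gripper clear with the arm nearly still. I handed in at about 14.6 s.

- **Camera disagreement:** the two cameras differed by 4 to 5 mm in x. I used their mean, and the dowel entered the hole without contact.
- **Floor contact:** while tilting, the dowel briefly pressed the basket floor with about 25 N.
- **Failed checks:** I tried to measure the drawer opening and the dowel's final position from depth. Both times the selection included other surfaces, so those two results rest on the pictures.

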